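# Hold the eyelet board home in the trainer for screwing down

### The arm

A 6-joint arm with a two-finger parallel gripper is mounted at the origin on the work surface. World frame = base frame: x ahead of the robot, y to its left, z up, the work surface at z = 0. Lengths are in m, angles in rad, forces in N, time in s.
With the tool pointing down it reaches from about 0.375 to 0.975 m from the base axis. Payload 3.8 kg.
Tool frame: the origin (TCP) lies between the finger pads; the fingertips stand 25 mm ahead of it and the grasp point (between the pads) lies 6 mm ahead of it; y points along the fingers, z is the direction in which the jaws open and shut, and the axes are right-handed (so a half turn about y gives the same grasp; the last joint's range is limited). The gripper opens to 88 mm and grips with 3 to 60 N. Pads are 18 mm wide; open, the fingers measure 123 mm over their backs; the gripper's body (75 mm by 187 mm) begins 45 mm behind the grasp point.
Start: joints at [1.25, 0.264, 1.604, -0, 1.274, -0.037], TCP at [0.189, 0.648, 0.264] pointing down, gripper open.
Joint ranges: [-2.63, 2.63], [-0.94, 2.18], [0.31, 2.57], [-1.31, 4.45], [0, 2.66], [-2.55, 2.55]. Speed limits (rad/s): [2.57, 2.57, 3.14, 3.14, 3.14, 3.14].

### API

Orientations are given as a rotation vector (axis times angle).
In Python, from station import readout, eyes, ctrl gives the robot as it stands.
- The arm moves only by the tool send_rows, never from a script. Its arguments are lists of equal length, an entry for each row: "fingers": the opening, from 0 (shut) to 1 (fully open); "delta_pos": the shift along the tool's x, y, z in mm, a list of three; "dr": the turn, a rotation vector about the tool's x, y, z in rad, a list of three. In form: {"fingers": [fingers, ...], "delta_pos": [[x, y, z], ...], "dr": [[rx, ry, rz], ...]}. A call has 1 to 5 rows; each row is the pose to reach, as a shift and turn from the pose commanded when the call began, along the tool's axes at that moment; what a row does not reach only later rows make up. A row lasts 1/10 s, in which the tool goes at most 50 mm and 8.59 degrees, less where a joint would pass 70% of its speed; a pose out of reach is approached as far as the arm can. A call with a gripper value outside its range is refused whole. The fingers move at their own pace and stop on an object; the grip force is fixed at half the most. Time passes only in rows, so rows that repeat a pose let the fingers close. It gives the time, the measured TCP pose, the force and the opening at its end, in the units of the state.
- readout.observe(): the state, without advancing time (a new reading comes with each control period).
- eyes.snapshot(name): name is "scene" or "top"; returns the picture (420x560x3 uint8, red, green, blue); there is no depth.
- eyes.get_calibration(name): a dict with "fx", "fy", "cx", "cy" (pixels), "k1" (the pictures are not rectified: a ray, as slopes to the right and down, at radius r is drawn at 1 + k1 r^2 times it, then the intrinsics apply), "rvec" (rotation vector, rad) and "tvec" (3), from world to camera coordinates, as OpenCV has them. Camera axes: x right, y down, z forward; pixel columns grow to the right and rows downward; lengths in m; the calibration is good to about 2 mm. A picture is of the moment at which its call begins. get_calibration takes no time and is no camera call.
- ctrl.finish_job(): hands the job in, once; it reports no verdict.
The state is a dict: "time": time; "qpos": joint angles; "qd": joint speeds; "tau": joint torques, N m; "tool_pos": TCP position; "eef_rot": TCP orientation; "wrist_force": force on the tool from outside, world axes, zero at the start; "ft_torque": the same for the moment, N m; "grip_width": finger opening in m.
Only numpy, scipy, OpenCV 4.12 (cv2) and the standard library are available. Lean on these libraries where they do the work, as an engineer would, in place of code of your own. Each camera call takes 0.05 s, during which the arm holds its last target.

### The job

Fit the eyelet practice board (the one with a solid bar carrying three wire eyelets) into the box trainer: lay it, without dropping it, flat in the bay between the guide rails with its forked end towards the end stop, and slide it home gently so that both lugs sit flush on the stop. Then be my third hand: keep pressing it squarely against the stop with a steady push of about 10 newtons and finish while still holding it like that, so that I can run the two screws in from behind. Leave the other boards and everything else on the bench where they are.

Things in the scene. Friction and masses are not known exactly. Their poses are not given: they have to be found in the camera images.
- board_bar (a point): Centre of the eyelet board's grip bar, 32 mm above the board's underside, over the middle of its plate. Solid white bar across the board: 12 mm thick (x), 56 mm long (y), from 12 to 52 mm above the underside; three steel wire eyelets on top reach 67 mm. Pinch it across its 12 mm, a little above this point so that the fingertips clear the plate. Axes: x to the board's forked end, z up.
- board_centre (a point): Centre of the eyelet board's plate, 6 mm above its underside, straight below the bar; axes as the bar's. The board weighs 170 to 320 g and starts flat on the bench: white plastic plate 110 mm long (x), 76 wide (y), 12 thick. The +x end is forked: two lugs 25 mm wide, 20 mm long, at the left and right edges, with a 26 mm gap between; the other end is plain.
- board_lug_left (a point): Middle of the end face of the eyelet board's left lug: 55 mm ahead (+x) and 25.5 mm left (+y) of the plate's centre, 6 mm above the underside
- board_lug_right (a point): Middle of the end face of the right lug: 55 mm ahead and 25.5 mm right (-y) of the plate's centre
- stop_face (a point): Middle of the end stop's face, 6 mm above the bay's floor: where the lug ends press. x points into the stop (the way to push), y across the bay, z up. Rigid, fixed aluminium angle 110 mm wide, top 22 mm above the bay's floor. A key 14 mm wide and 10 mm high stands 12 mm out from the middle of the face, to go into the board's fork. Two knurled screws behind it, one opposite each lug.
- bay_floor (a point): Point on the bay's floor, on its centre line, 75 mm in front of the stop face; axes as the stop's. The bay is a slick black sheet (friction about 0.2), 12 mm above the bench, 84 mm wide between two low aluminium guide rails that rise 8 mm above it and run from 15 to 145 mm in front of the stop; the board has 4 mm play each side. On a fixed white slab 300 x 230 x 10 mm, the box trainer's floor.
- peg_board_centre (a point): White plastic plate 110 x 76 x 12 mm, forked at one end like the eyelet board, with nine thin upright steel pegs 26 mm tall; loose, lies near the eyelet board; leave alone. Centre of its plate
- wire_board_centre (a point): White plastic plate 110 x 76 x 12 mm, forked at one end like the eyelet board, with a zigzag steel wire 50 mm high over it; loose, lies near the eyelet board; leave alone. Centre of its plate
- grasper_a: Long thin grasping instrument (420 mm) with white ring handles, lying at the left; bystander. Origin on its shaft near the handle
- grasper_b: Another such instrument lying beyond the trainer; bystander
- ring_dish: Small aluminium dish 85 x 65 x 22 mm with grey rings in it; bystander. Origin under its centre
- mouse: Black computer mouse 100 mm long, at the right; bystander. Origin under its centre
- spray: Clear bottle 120 mm tall, 54 mm wide, at the right; bystander. Origin under its centre
- screwdriver: Screwdriver 170 mm long lying near the robot; bystander
- eyelet_board: The eyelet board itself; origin under the middle of its plate, axes as the bar's
- end_stop: The end stop of the bay; origin at the foot of its face, 2 mm below the bay's floor

How it is judged:
At the end, for the whole second after the job is handed in: Through the last second the eyelet board lies flat in the bay (3 mm, 0.05 rad), centred within 7 mm, forked end to the stop, both lug ends within 2.5 mm of its face, at rest, and the robot, still touching the board, presses it on the stop with 4.5 to 17 N (x of each of board_lug_left, board_lug_right in the frame of stop_face above -0.0025 m and x of board_centre in the frame of stop_face below -0.045 m and y of board_centre in the frame of stop_face between -0.007 and 0.007 m and z of board_centre in the frame of stop_face between -0.003 and 0.003 m and angle between board_centre's own z axis and vertical below 0.05 rad and contact force between eyelet_board and end_stop between 4.5 and 17 N and (contact force between eyelet_board and the fingers above 2 N or contact force between eyelet_board and the arm above 2 N) and linear speed of eyelet_board below 0.01 m/s); the arm keeps its last pose, push and grip.
It fails at once if the board is rammed against the stop (over 40 N) (contact force between eyelet_board and end_stop above 40 N).
It fails at once if the board is dropped or thrown instead of laid (out of the robot's grip, faster than 0.5 m/s) (contact force between eyelet_board and the fingers below 0.05 N and contact force between eyelet_board and the arm below 0.05 N and linear speed of eyelet_board above 0.5 m/s).
It fails at once if another practice board is moved over 25 mm (distance of any of peg_board_centre, wire_board_centre from where it was at the start of the episode above 0.025 m).
It fails at once if another thing on the bench is moved over 25 mm (distance of any of grasper_a, grasper_b, ring_dish, mouse, spray, screwdriver from where it was at the start of the episode above 0.025 m).
It also fails if it takes over 51 s, if anything falls off the work surface, if the arm or the gripper's body presses on something with over 40 N, if the wrist force passes 120 N, or if a joint passes its speed limit or range.

## Working session

There is one attempt and no reset: what is moved stays moved. The work goes in short steps, Python scripts to look and compute and a tool call to move; the robot and the scene stay as the last step left them, time stands still between calls to the robot, and variables do not carry over. Pictures are saved under pics/ and viewed, and the job is handed in when it is done.

Besides the shell and the picture viewer there is one more tool, called after "Request:" as a command line: name --argument value ..., lists and objects as JSON in quotes. send_rows: Moves the arm, as the interface text tells. Its arguments: {"type":"object","properties":{"fingers":{"type":"array"},"delta_pos":{"type":"array"},"dr":{"type":"array"}},"required":["fingers","delta_pos","dr"]}

```bash
ls; mkdir -p pics; python3 - <<'E'
from station import readout, eyes, ctrl
import cv2
print(readout.observe())
for n in("scene","top"):
    im=eyes.snapshot(n); cv2.imwrite(f"pics/{n}0.png",im[:,:,::-1]); print(eyes.get_calibration(n))
E
```

```text
pics
{'time': 0.0, 'qpos': array([ 1.25006617e+00,  2.64703689e-01,  1.60533193e+00,  1.81887642e-05,
        1.27371843e+00, -3.68640741e-02]), 'qd': array([-0.00021604,  0.0003279 ,  0.00210214, -0.00128742, -0.00046115,
       -0.00036145]), 'tau': array([ 2.03771182e-03, -5.02112782e+01, -3.56878960e+01,  7.27591035e-02,
        2.94359168e-02, -1.95170733e-04]), 'tool_pos': array([0.18881661, 0.64738234, 0.26244401]), 'eef_rot': array([-1.56141417,  0.22319798, -0.22256537]), 'wrist_force': array([-0.53085596, -0.08171977, -0.33156598]), 'ft_torque': array([ 0.03164012, -0.06756129, -0.02404952]), 'grip_width': 0.08836220887714301}
{'fx': 392.4747953988517, 'fy': 392.4747953988517, 'cx': 280.2205471036477, 'cy': 211.96427057719617, 'k1': -0.10673389376389039, 'rvec': array([ 2.32579122,  0.81302559, -0.3206184 ]), 'tvec': array([-0.42963134, -0.21538377,  1.34664831])}
{'fx': 532.0889641669945, 'fy': 532.0889641669945, 'cx': 273.4702750350555, 'cy': 217.01489403507577, 'k1': -0.039077949288450604, 'rvec': array([ 2.12946014, -2.15237902,  0.16710124]), 'tvec': array([0.02813437, 0.54036448, 1.42997447])}
```

View pics/scene0.png

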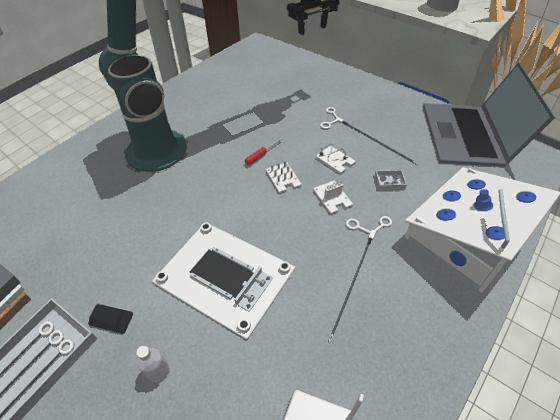

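View pics/top0.png

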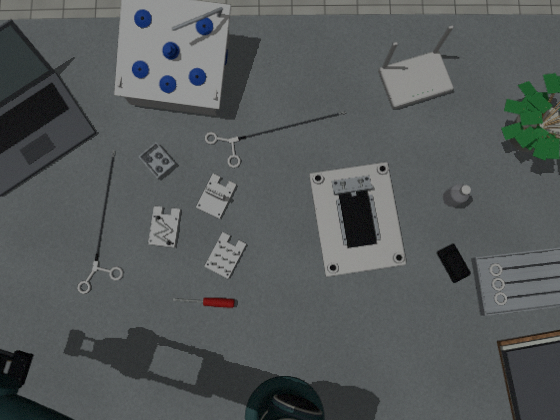

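The top view shows the eyelet board near (217,195), the peg board at (226,255), the wire board at (165,227), and the bay at (357,215) with its stop at (352,185), away from the robot. I'll enlarge the board and the bay.

```bash
cat > h.py <<'E'
import numpy as np, cv2
from station import eyes
from scipy.spatial.transform import Rotation as R
def cal(n):
    c=eyes.get_calibration(n); K=np.array([[c['fx'],0,c['cx']],[0,c['fy'],c['cy']],[0,0,1]]); D=np.array([c['k1'],0,0,0.])
    return c,K,D
def ray(n,uv):
    c,K,D=cal(n); p=cv2.undistortPoints(np.array(uv,float).reshape(-1,1,2),K,D).reshape(-1,2)
    Rm=R.from_rotvec(c['rvec']).as_matrix(); d=np.c_[p,np.ones(len(p))]@Rm; o=-Rm.T@c['tvec']; return o,d
def onz(n,uv,z):
    o,d=ray(n,uv); return o+d*((z-o[2])/d[:,2])[:,None]
def proj(n,P):
    c,K,D=cal(n); return cv2.projectPoints(np.array(P,float).reshape(-1,1,3),c['rvec'],c['tvec'],K,D)[0].reshape(-1,2)
E
python3 - <<'E'
import cv2
t=cv2.imread('pics/top0.png'); s=cv2.imread('pics/scene0.png')
a=cv2.resize(t[165:285,140:260],(600,600),interpolation=cv2.INTER_CUBIC); cv2.imwrite('pics/a.png',a)
a=cv2.resize(t[155:285,300:430],(600,600),interpolation=cv2.INTER_CUBIC); cv2.imwrite('pics/b.png',a)
a=cv2.resize(s[135:225,255:375],(800,600),interpolation=cv2.INTER_CUBIC); cv2.imwrite('pics/c.png',a)
a=cv2.resize(s[220:340,150:310],(800,600),interpolation=cv2.INTER_CUBIC); cv2.imwrite('pics/d.png',a)
E
```

```text
(no output)
```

View pics/a.png

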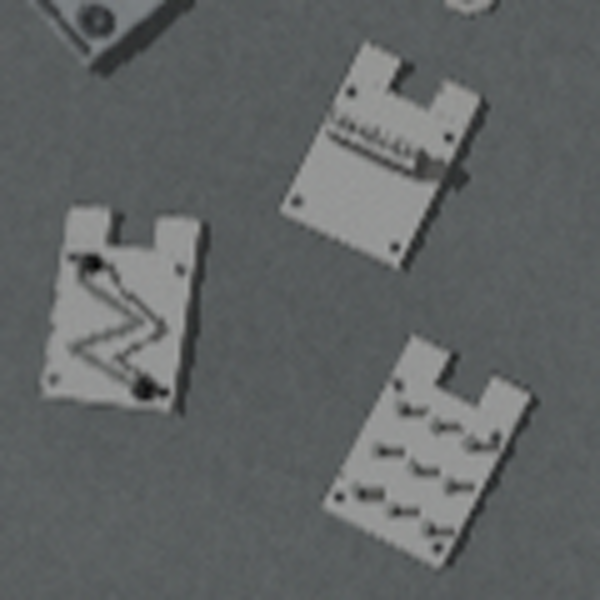

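View pics/b.png

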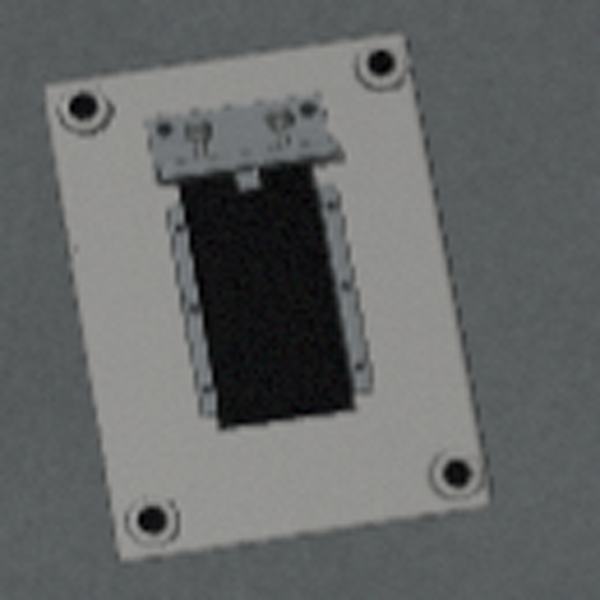

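View pics/c.png

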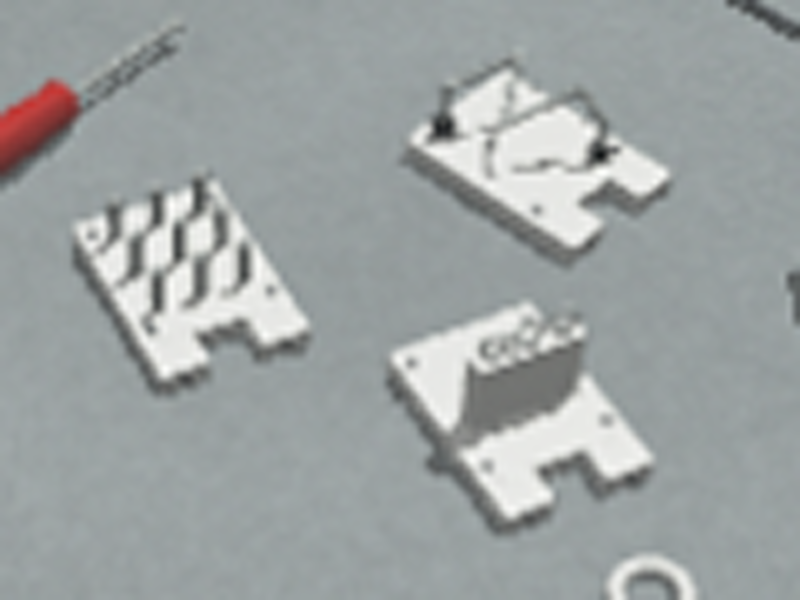

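View pics/d.png

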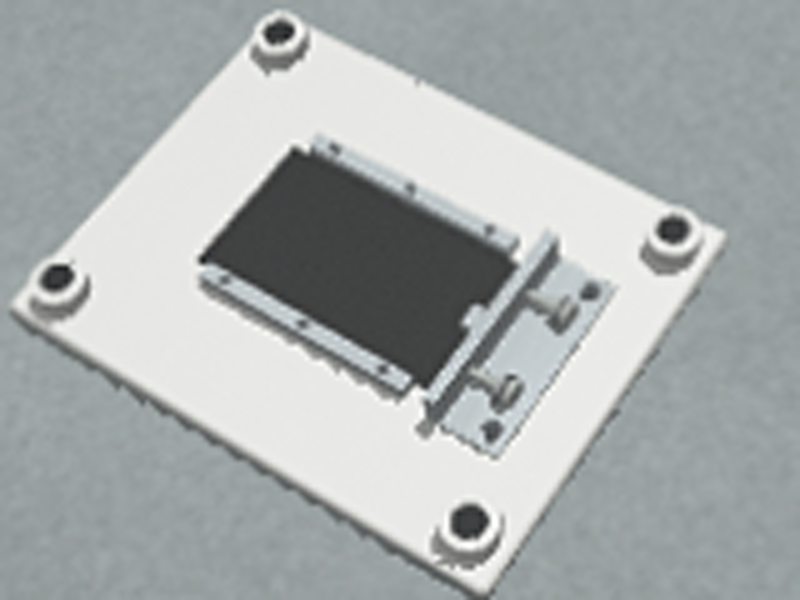

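```bash
python3 - <<'E'
from h import *
np.set_printoptions(precision=4,suppress=True)
def rect(n,mask,z):
    cs,_=cv2.findContours(mask,cv2.RETR_EXTERNAL,cv2.CHAIN_APPROX_NONE); c=max(cs,key=cv2.contourArea).reshape(-1,2)
    P=onz(n,c,z)[:,:2]*1000; r=cv2.minAreaRect(P.astype(np.float32)); 
    print(n,r, cv2.boxPoints(r).round(1).tolist(), len(c)); return P,r
t=cv2.imread('pics/top0.png'); g=cv2.cvtColor(t,cv2.COLOR_BGR2GRAY)
s=cv2.imread('pics/scene0.png'); gs=cv2.cvtColor(s,cv2.COLOR_BGR2GRAY)
print('gray levels',g[180:190,230].tolist(), g[200,200:240].tolist())
m=np.zeros_like(g); m[170:222,193:240]=(g[170:222,193:240]>125)*255
m=cv2.morphologyEx(m,cv2.MORPH_CLOSE,np.ones((5,5)))*1
rect('top',m,.012)
m2=np.zeros_like(g); m2[178:260,330:390]=(g[178:260,330:390]<45)*255; m2=cv2.morphologyEx(m2,cv2.MORPH_OPEN,np.ones((3,3)))
rect('top',m2,.012)
m4=np.zeros_like(g); m4[155:285,300:415]=(g[155:285,300:415]>115)*255;rect('top',cv2.morphologyEx(m4,cv2.MORPH_CLOSE,np.ones((5,5))),.01)
m3=np.zeros_like(g); m3[220:330,180:260]=(gs[220:330,180:260]<80)*255; m3=cv2.morphologyEx(m3,cv2.MORPH_OPEN,np.ones((5,5)));rect('scene',m3,.012)
# manual points
a=lambda p:np.array(p)/5+[140,165]-.4
b=lambda p:np.array(p)*130/600+[300,155]-.4
c=lambda p:np.array(p)*.15+[255,135]-.4
d=lambda p:np.array(p)*.2+[150,220]-.4
print('board corners top', onz('top',a([[366,42],[483,92],[402,268],[281,210]]),.012))
print('board corners scene', onz('scene',c([[500,520],[655,455],[530,303],[390,355]]),.012))
print('bar top ends scene (1:left low,2)', onz('scene',c([[470,368],[583,320]]),.052))
print('bar back edge top', onz('top',a([[332,135],[420,175]]),.052))
print('stop top edge front, top view',onz('top',b([[160,180],[342,158]]),.034))
print('key top',onz('top',b([[238,190],[260,187]]),.022))
print('rails outer top: L far,near;R far, near',onz('top',b([[168,205],[202,415],[338,187],[370,390]]),.02))
print('rails inner near',onz('top',b([[216,413],[357,390]]),.02))
print('stop scene top edge',onz('scene',d([[553,235],[430,395]]),.034))
print('black scene: ', onz('scene',d([[298,150],[200,262]]),.012))
E
```

```text
gray levels [84, 115, 148, 151, 149, 151, 150, 150, 141, 140] [149, 151, 150, 150, 148, 150, 149, 150, 148, 149, 148, 150, 149, 150, 148, 150, 151, 148, 148, 150, 129, 116, 103, 78, 70, 85, 84, 86, 78, 55, 49, 53, 51, 51, 95, 95, 94, 93, 95, 91]
top ((609.4161987304688, 186.14410400390625), (73.64540100097656, 107.51099395751953), 64.2107925415039) [[545.0, 176.39999389648438], [641.7999877929688, 129.60000610351562], [673.7999877929688, 195.89999389648438], [577.0, 242.6999969482422]] 132
top ((540.0042114257812, -214.19932556152344), (156.10691833496094, 82.76020050048828), 7.833285331726074) [[457.0, -183.8000030517578], [468.29998779296875, -265.79998779296875], [623.0, -244.60000610351562], [611.7000122070312, -162.60000610351562]] 166
top ((540.59326171875, -213.2352752685547), (296.79205322265625, 228.30238342285156), 7.911602973937988) [[377.8999938964844, -120.5999984741211], [409.29998779296875, -346.70001220703125], [703.2999877929688, -305.8999938964844], [671.9000244140625, -79.69999694824219]] 359
scene ((529.5142211914062, -213.48675537109375), (144.0070037841797, 81.3
[... 388 characters left out ...]
2423 0.012 ]
 [0.5407 0.1746 0.012 ]]
bar top ends scene (1:left low,2) [[0.5937 0.1573 0.052 ]
 [0.6165 0.2125 0.052 ]]
bar back edge top [[0.6123 0.2085 0.052 ]
 [0.5892 0.1596 0.052 ]]
stop top edge front, top view [[ 0.6065 -0.1487  0.034 ]
 [ 0.619  -0.2601  0.034 ]]
key top [[ 0.6022 -0.1978  0.022 ]
 [ 0.6039 -0.2113  0.022 ]]
rails outer top: L far,near;R far, near [[ 0.5936 -0.1549  0.02  ]
 [ 0.4644 -0.1717  0.02  ]
 [ 0.6038 -0.2596  0.02  ]
 [ 0.4784 -0.2741  0.02  ]]
rails inner near [[ 0.4655 -0.1802  0.02  ]
 [ 0.4785 -0.2662  0.02  ]]
stop scene top edge [[ 0.6084 -0.15    0.034 ]
 [ 0.6212 -0.2555  0.034 ]]
black scene:  [[ 0.4549 -0.1852  0.012 ]
 [ 0.4654 -0.2673  0.012 ]]
```

```bash
cat >> h.py <<'E'
from station import readout
np.set_printoptions(precision=4,suppress=True)
def goto(p,h,flip=0):
    s=readout.observe(); Rc=R.from_rotvec(s['eef_rot']); A=Rc.as_matrix()
    z=np.array([np.cos(h),np.sin(h),0])*(-1 if flip else 1); y=np.array([0,0,-1.]); T=R.from_matrix(np.c_[np.cross(y,z),y,z])
    print('axes x,y,z cols',A.tolist() if 0 else A,'delta mm',A.T@(np.array(p)-s['tool_pos'])*1000,'dr',(Rc.inv()*T).as_rotvec(),'q',s['qpos'],'F',s['wrist_force'],s['tool_pos'],s['grip_width'],s['time'])
E
python3 - <<'E'
from h import *
for f in(0,1): goto([.607,.1845,.15],np.radians(-25.8),f)
E
```

```text
axes x,y,z cols [[ 0.96   -0.0006  0.28  ]
 [-0.28   -0.0019  0.96  ]
 [-0.0001 -1.     -0.002 ]] delta mm [ 531.0845  113.1376 -327.1156] dr [0.0015 1.7373 0.0017] q [ 1.2501  0.2647  1.6052  0.      1.2737 -0.0369] F [ 0.335  -0.4715 -0.5188] [0.1888 0.6474 0.2625] 0.08812860491457797 0.1
axes x,y,z cols [[ 0.96   -0.0006  0.28  ]
 [-0.28   -0.0019  0.96  ]
 [-0.0001 -1.     -0.002 ]] delta mm [ 531.0845  113.1376 -327.1156] dr [ 0.0016 -1.4043 -0.0015] q [ 1.2501  0.2647  1.6052  0.      1.2737 -0.0369] F [ 0.335  -0.4715 -0.5188] [0.1888 0.6474 0.2625] 0.08812860491457797 0.1
```

Request:
send_rows --fingers '[1, 1, 1, 1, 1]' --delta_pos '[[40, 0, -25], [80, 0, -50], [120, 0, -75], [160, 0, -100], [200, 0, -125]]' --dr '[[0, 0.14, 0], [0, 0.28, 0], [0, 0.42, 0], [0, 0.56, 0], [0, 0.7, 0]]'

```text
time: 0.6
tool_pos: [0.3467, 0.4703, 0.2632]
eef_rot: [-1.431, 0.771, -0.771]
wrist_force: [1.0, 0.3, 0.6]
grip_width: 0.0881
```

```bash
python3 -c "
from h import *
goto([.607,.1845,.15],np.radians(-25.8))"
```

```text
axes x,y,z cols [[ 0.5495 -0.0004  0.8355]
 [-0.8355 -0.0007  0.5495]
 [ 0.0003 -1.     -0.0007]] delta mm [381.7717 113.2499  60.5732] dr [0.0005 1.032  0.0007] q [ 0.893   0.0942  1.8034 -0.0001  1.2448  0.3113] F [0.9788 0.2801 0.634 ] [0.3467 0.4703 0.2632] 0.08806382985044 0.6
```

Request:
send_rows --fingers '[1, 1, 1, 1, 1]' --delta_pos '[[40, 0, 6], [80, 0, 12], [120, 0, 18], [160, 0, 24], [200, 0, 30]]' --dr '[[0, 0.14, 0], [0, 0.28, 0], [0, 0.42, 0], [0, 0.56, 0], [0, 0.7, 0]]'

```text
time: 1.1
tool_pos: [0.4824, 0.3205, 0.2633]
eef_rot: [-1.151, 1.296, -1.296]
wrist_force: [0.5, 1.1, 0.1]
grip_width: 0.0881
```

```bash
python3 -c "
from h import *
goto([.607,.1845,.15],np.radians(-25.8))"
```

```text
axes x,y,z cols [[-0.1185 -0.0006  0.993 ]
 [-0.993  -0.0003 -0.1185]
 [ 0.0004 -1.     -0.0006]] delta mm [120.2601 113.2407 139.9321] dr [0.0005 0.3315 0.0005] q [0.5435 0.0844 1.8138 0.     1.244  0.6622] F [0.4828 1.0799 0.1245] [0.4824 0.3205 0.2633] 0.08806251007722345 1.1
```

Request:
send_rows --fingers '[1, 1, 1, 1, 1]' --delta_pos '[[30, 20, 35], [60, 45, 70], [90, 70, 105], [120, 90, 140], [120, 113, 140]]' --dr '[[0, 0.11, 0], [0, 0.22, 0], [0, 0.33, 0], [0, 0.33, 0], [0, 0.33, 0]]'

```text
time: 1.6
tool_pos: [0.6107, 0.1832, 0.1502]
eef_rot: [-0.961, 1.528, -1.532]
wrist_force: [-0.4, 0.6, -0.5]
grip_width: 0.0881
```

```bash
python3 -c "
from h import *
goto([.607,.1845,.15],np.radians(-25.8))
for n in('top','scene'):
    im=eyes.snapshot(n)[:,:,::-1]
    u=proj(n,[.607,.1845,.04])[0].astype(int); x,y=max(u[0]-60,0),max(u[1]-60,0)
    cv2.imwrite('pics/g_%s.png'%n,cv2.resize(im[y:y+120,x:x+120],(600,600),interpolation=cv2.INTER_CUBIC)); print(x,y)
"
```

```text
axes x,y,z cols [[-0.4324  0.0027  0.9017]
 [-0.9017 -0.0009 -0.4324]
 [-0.0004 -1.      0.0028]] delta mm [ 0.4618  0.1506 -3.9167] dr [-0.0028  0.0031 -0.0004] q [ 0.2532  0.2833  1.7982 -0.0018  1.0577  0.7012] F [-0.377   0.6234 -0.4697] [0.6107 0.1832 0.1502] 0.08808901554654289 1.6
155 134
273 129
```

View pics/g_scene.png

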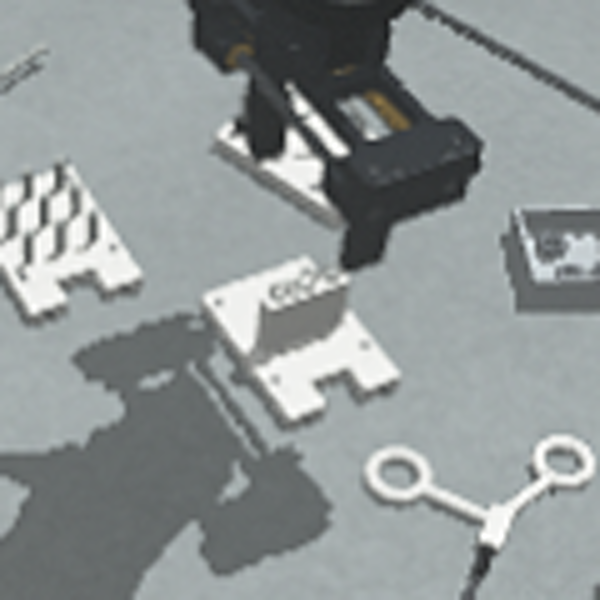

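The scene view shows the open fingers above the bar at about (300,240), clear of the other boards. I'll descend next.

Request:
send_rows --fingers '[1, 1, 1, 1, 1]' --delta_pos '[[0, 25, -2], [0, 50, -2], [0, 75, -2], [0, 93, -2], [0, 108, -2]]' --dr '[[0, 0, 0], [0, 0, 0], [0, 0, 0], [0, 0, 0], [0, 0, 0]]'

```text
time: 2.2
tool_pos: [0.6047, 0.189, 0.0424]
eef_rot: [-0.967, 1.527, -1.526]
wrist_force: [-0.2, 0.3, 0.2]
grip_width: 0.0881
```

```bash
python3 -c "
from h import *
goto([.607,.1845,.042],np.radians(-25.8))
for n in('top','scene'):
    im=eyes.snapshot(n)[:,:,::-1]
    u=proj(n,[.607,.1845,.04])[0].astype(int); x,y=max(u[0]-40,0),max(u[1]-40,0)
    cv2.imwrite('pics/h_%s.png'%n,cv2.resize(im[y:y+80,x:x+80],(600,600),interpolation=cv2.INTER_CUBIC)); print(x,y)
"
```

```text
axes x,y,z cols [[-0.4275 -0.0006  0.904 ]
 [-0.904   0.0001 -0.4275]
 [ 0.0002 -1.     -0.0006]] delta mm [3.0711 0.431  3.9582] dr [0.0006 0.0086 0.0002] q [0.2634 0.4025 1.8668 0.0003 0.8728 0.7049] F [-0.2283  0.2738  0.1519] [0.6047 0.189  0.0424] 0.08813943131573505 2.2
175 154
293 149
```

View pics/h_scene.png

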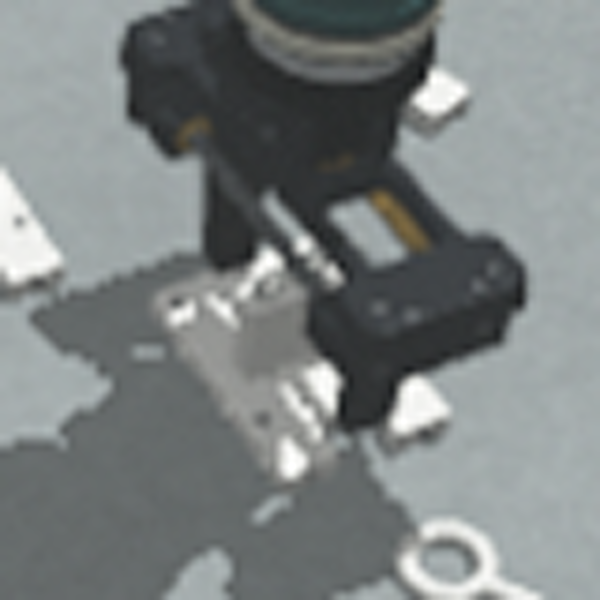

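Request:
send_rows --fingers '[1, 1, 1]' --delta_pos '[[3, 0, 3], [3, 0, 3], [3, 0, 3]]' --dr '[[0, 0.008, 0], [0, 0.008, 0], [0, 0.008, 0]]'

```text
time: 2.6
tool_pos: [0.6081, 0.1841, 0.0443]
eef_rot: [-0.958, 1.532, -1.533]
wrist_force: [-0.1, 0.1, 0.3]
grip_width: 0.088
```

```bash
python3 -c "
from h import *
goto([.607,.1845,.042],np.radians(-25.8))
n='scene'
im=eyes.snapshot(n)[:,:,::-1]
s=readout.observe();A=R.from_rotvec(s['eef_rot']).as_matrix();p=s['tool_pos']
x,y=293,149
for q in(.044,-.044,0): print((proj(n,p+A@[0,.025,q])[0]-[x,y])*7.5)
im=cv2.resize(im[y:y+80,x:x+80],(600,600),interpolation=cv2.INTER_CUBIC); cv2.imwrite('pics/i.png',im)
"
```

```text
axes x,y,z cols [[-0.4361  0.0024  0.8999]
 [-0.8999  0.0006 -0.4361]
 [-0.0016 -1.      0.0019]] delta mm [ 0.0973  2.2764 -1.1589] dr [-0.0019 -0.001  -0.0016] q [0.2547 0.4013 1.8643 0.     0.8735 0.706 ] F [-0.1321  0.091   0.2919] [0.6081 0.1841 0.0443] 0.08803073729128019 2.6
[359.6222 414.9833]
[247.8745 269.7344]
[302.5639 340.7516]
```

View pics/i.png

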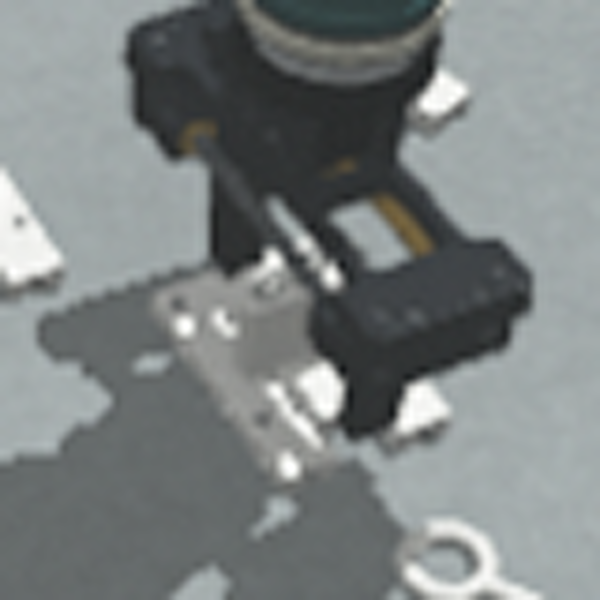

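The near fingertip at (365,430) matches its projected position of (360,415). I'll close the fingers on the bar.

Request:
send_rows --fingers '[0, 0, 0, 0, 0]' --delta_pos '[[0, 2, -1], [0, 2, -1], [0, 2, -1], [0, 2, -1], [0, 2, -1]]' --dr '[[0, 0, 0], [0, 0, 0], [0, 0, 0], [0, 0, 0], [0, 0, 0]]'

```text
time: 3.15
tool_pos: [0.606, 0.1843, 0.0407]
eef_rot: [-0.961, 1.533, -1.533]
wrist_force: [-0.1, 0.1, -0.1]
grip_width: 0.05
```

Request:
send_rows --fingers '[0, 0, 0, 0]' --delta_pos '[[0, 0, 0], [0, 0, 0], [0, 0, 0], [0, 0, 0]]' --dr '[[0, 0, 0], [0, 0, 0], [0, 0, 0], [0, 0, 0]]'

```text
time: 3.55
tool_pos: [0.606, 0.1844, 0.0407]
eef_rot: [-0.961, 1.533, -1.533]
wrist_force: [0.6, 1.1, -0.9]
grip_width: 0.0182
```

```bash
python3 -c "
from h import *
goto([.607,.1845,.042],np.radians(-25.8))
n='scene'
im=eyes.snapshot(n)[:,:,::-1]
x,y=293,149
im=cv2.resize(im[y:y+80,x:x+80],(600,600),interpolation=cv2.INTER_CUBIC); cv2.imwrite('pics/j.png',im)
im=eyes.snapshot('top')[:,:,::-1]
im=cv2.resize(im[150:270,150:270],(600,600),interpolation=cv2.INTER_CUBIC); cv2.imwrite('pics/k.png',im)
"
```

```text
axes x,y,z cols [[-0.4359  0.      0.9   ]
 [-0.9    -0.     -0.4359]
 [ 0.     -1.      0.    ]] delta mm [-0.5222 -1.2927  0.8121] dr [-0.     -0.0007  0.    ] q [ 0.256   0.4043  1.8681 -0.      0.8692  0.707 ] F [ 0.578   1.0838 -0.9096] [0.606  0.1844 0.0407] 0.01820682663113421 3.55
```

View pics/j.png

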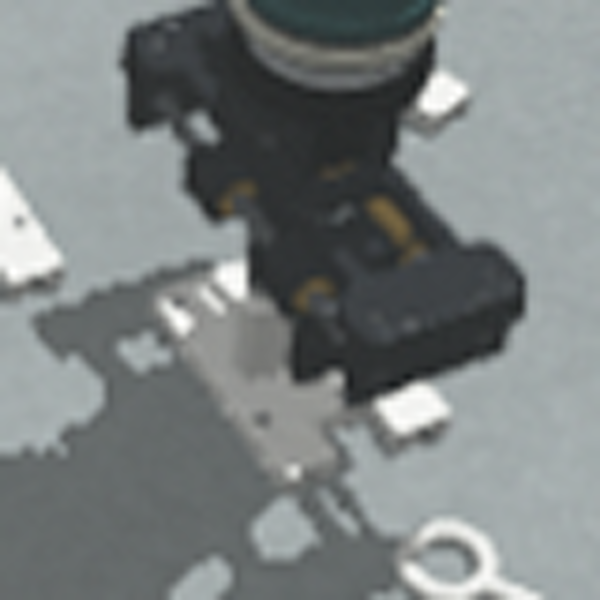

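View pics/k.png

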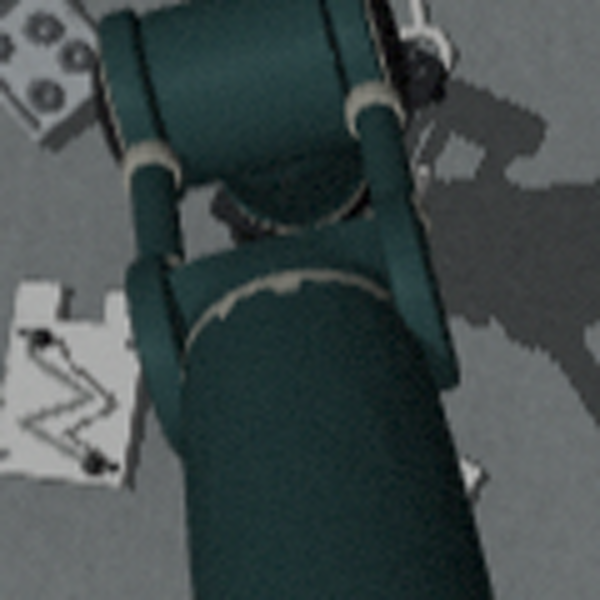

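The fingers are still closing at 18 mm. I'll wait for them, then lift.

Request:
send_rows --fingers '[0, 0, 0, 0, 0]' --delta_pos '[[0, 0, 0], [0, 0, 0], [0, 0, 0], [0, 0, 0], [0, 0, 0]]' --dr '[[0, 0, 0], [0, 0, 0], [0, 0, 0], [0, 0, 0], [0, 0, 0]]'

```text
time: 4.15
tool_pos: [0.606, 0.1844, 0.0407]
eef_rot: [-0.961, 1.533, -1.533]
wrist_force: [-1.4, 0.4, 0.2]
grip_width: 0.0119
```

Request:
send_rows --fingers '[0, 0, 0, 0, 0]' --delta_pos '[[0, -10, 0], [0, -25, 0], [0, -45, 0], [0, -65, 0], [0, -80, 0]]' --dr '[[0, 0, 0], [0, 0, 0], [0, 0, 0], [0, 0, 0], [0, 0, 0]]'

```text
time: 4.65
tool_pos: [0.6068, 0.1845, 0.1233]
eef_rot: [-0.959, 1.532, -1.533]
wrist_force: [-0.4, 0.8, -3.2]
grip_width: 0.0115
```

```bash
python3 -c "
from h import *
goto([.539,-.214,.12],np.radians(7.9))
n='scene'
im=eyes.snapshot(n)[:,:,::-1]
x,y=273,119
im=cv2.resize(im[y:y+100,x:x+100],(600,600),interpolation=cv2.INTER_CUBIC); cv2.imwrite('pics/l.png',im)
"
```

```text
axes x,y,z cols [[-0.4359  0.0023  0.9   ]
 [-0.9     0.0006 -0.4359]
 [-0.0015 -1.      0.0018]] delta mm [388.2486   2.877  112.6803] dr [-0.0022 -0.5889 -0.001 ] q [ 0.256   0.3052  1.8249 -0.      1.0091  0.707 ] F [-0.3598  0.8149 -3.19  ] [0.6068 0.1845 0.1233] 0.011545968347766878 4.65
```

View pics/l.png

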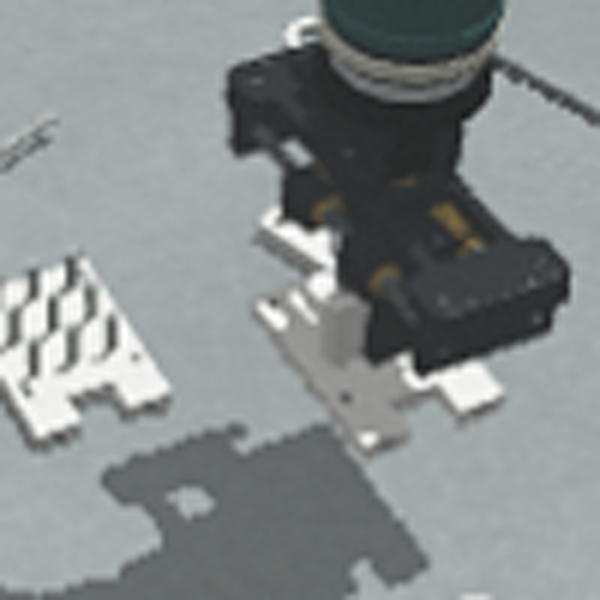

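The board is gripped at 11.5 mm width, level, and weighs about 3 N. I'll carry it over to the bay.

Request:
send_rows --fingers '[0, 0, 0, 0, 0]' --delta_pos '[[15, 0, 4], [40, 0, 12], [68, 0, 20], [98, 0, 28], [128, 0, 37]]' --dr '[[0, -0.03, 0], [0, -0.08, 0], [0, -0.13, 0], [0, -0.18, 0], [0, -0.23, 0]]'

```text
time: 5.2
tool_pos: [0.5829, 0.0521, 0.1207]
eef_rot: [-1.098, 1.368, -1.368]
wrist_force: [0.9, -0.2, -3.4]
grip_width: 0.0118
```

```bash
python3 -c "
from h import *
goto([.539,-.214,.12],np.radians(7.9))"
```

```text
axes x,y,z cols [[-0.2166 -0.0002  0.9763]
 [-0.9763 -0.0001 -0.2166]
 [ 0.0001 -1.     -0.0002]] delta mm [269.3036   0.7128  14.7479] dr [ 0.0002 -0.3562  0.0001] q [ 0.0466  0.2251  1.9331 -0.0001  0.9837  0.265 ] F [ 0.9354 -0.1944 -3.3873] [0.5829 0.0521 0.1207] 0.011783275041006373 5.2
```

Request:
send_rows --fingers '[0, 0, 0, 0, 0]' --delta_pos '[[30, 0, 2], [60, 0, 4], [90, 0, 6], [120, 0, 8], [150, 0, 10]]' --dr '[[0, -0.05, 0], [0, -0.1, 0], [0, -0.15, 0], [0, -0.2, 0], [0, -0.25, 0]]'

```text
time: 5.7
tool_pos: [0.5599, -0.0967, 0.1208]
eef_rot: [-1.224, 1.186, -1.186]
wrist_force: [0.3, 0.5, -2.6]
grip_width: 0.0115
```

```bash
python3 -c "
from h import *
goto([.539,-.214,.12],np.radians(7.9))"
```

```text
axes x,y,z cols [[ 0.031   0.0001  0.9995]
 [-0.9995 -0.      0.031 ]
 [ 0.     -1.      0.0001]] delta mm [116.6291   0.8131 -24.5753] dr [-0.0001 -0.1068  0.    ] q [-0.2148  0.195   1.9697  0.      0.9768 -0.2458] F [ 0.2782  0.4566 -2.6287] [ 0.5599 -0.0967  0.1208] 0.011456764873360031 5.7
```

Request:
send_rows --fingers '[0, 0, 0, 0, 0]' --delta_pos '[[30, 0, -6], [60, 0, -12], [90, 10, -18], [108, 25, -24], [116, 40, -25]]' --dr '[[0, -0.03, 0], [0, -0.06, 0], [0, -0.09, 0], [0, -0.107, 0], [0, -0.107, 0]]'

```text
time: 6.2
tool_pos: [0.5384, -0.214, 0.0806]
eef_rot: [-1.27, 1.109, -1.111]
wrist_force: [0.6, 0.5, -2.5]
grip_width: 0.0118
```

Request:
send_rows --fingers '[0, 0, 0]' --delta_pos '[[0, 0, 0], [0, 0, 0], [0, 0, 0]]' --dr '[[0, 0, 0], [0, 0, 0], [0, 0, 0]]'

```text
time: 6.5
tool_pos: [0.5395, -0.2113, 0.0812]
eef_rot: [-1.27, 1.107, -1.108]
wrist_force: [0.1, -0.7, -3.0]
grip_width: 0.0118
```

```bash
python3 -c "
from h import *
goto([.539,-.214,.08],np.radians(7.9))
for n,(x,y) in dict(scene=(150,170),top=(290,140)).items():
    im=eyes.snapshot(n)[:,:,::-1]
    cv2.imwrite('pics/%s2.png'%n,im)
    im=cv2.resize(im[y:y+150,x:x+150],(600,600),interpolation=cv2.INTER_CUBIC); cv2.imwrite('pics/m_%s.png'%n,im)
"
```

```text
axes x,y,z cols [[ 0.1364  0.0007  0.9907]
 [-0.9907  0.      0.1364]
 [ 0.0001 -1.      0.0007]] delta mm [ 2.5884  1.2125 -0.8616] dr [-0.0007 -0.001   0.0001] q [-0.4165  0.2634  1.9705  0.0004  0.907  -0.5536] F [ 0.0748 -0.6543 -3.0009] [ 0.5395 -0.2113  0.0812] 0.011837936151346174 6.5
```

View pics/m_scene.png

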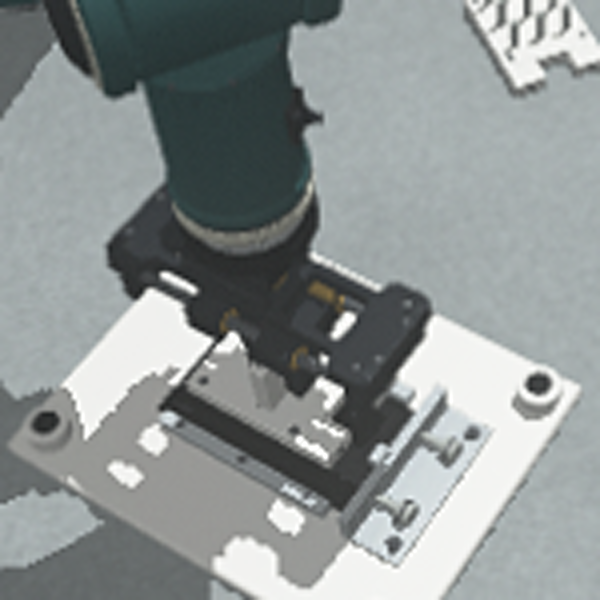

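View pics/m_top.png

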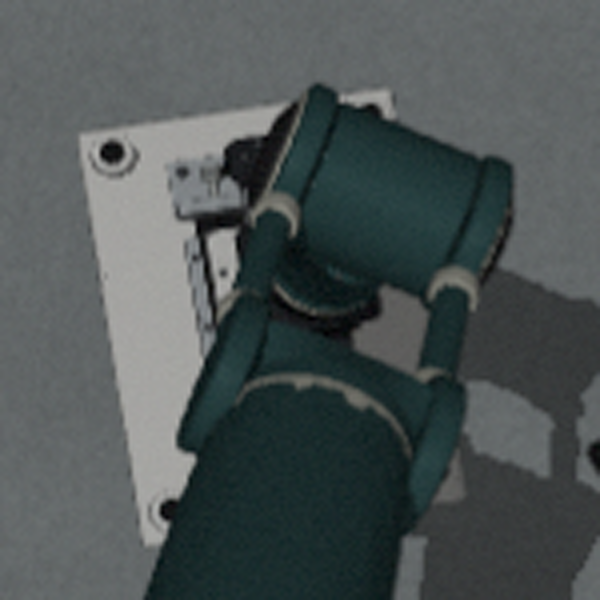

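```bash
python3 -c "
from h import *
im=cv2.imread('pics/scene2.png')
cv2.imwrite('pics/n.png',cv2.resize(im[245:305,180:260],(800,600),interpolation=cv2.INTER_CUBIC))
P=[]
s=np.array([.5395,-.2113]);hx=np.array([.9907,.1364]);hy=np.array([-.1364,.9907])
for a,b in[(55,-38),(-55,-38),(55,-13),(55,13)]:
    p=s+hx*a/1000+hy*b/1000; P.append([*p,.0525])
print((proj('scene',P)-[180,245])*10+5)
"
```

```text
[[525.362  412.1715]
 [168.2805 213.6759]
 [584.7277 334.7428]
 [644.8699 256.2861]]
```

View pics/n.png

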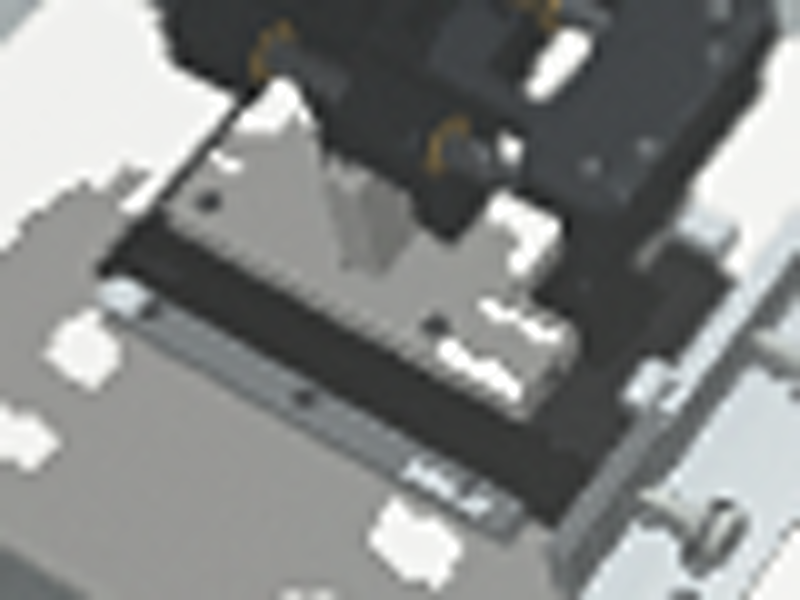

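The board's right lug corner is at (527,400) against a predicted (525,412), so the grip matches to about 2 mm. The board sits about 3 mm left of the bay's centre line, so I'll shift it by that and lower it.

Request:
send_rows --fingers '[0, 0, 0, 0, 0]' --delta_pos '[[3, 0, -1], [3, 6, -1], [3, 12, -1], [3, 17, -1], [3, 17, -1]]' --dr '[[0, 0, 0], [0, 0, 0], [0, 0, 0], [0, 0, 0], [0, 0, 0]]'

```text
time: 7.1
tool_pos: [0.5372, -0.2148, 0.0622]
eef_rot: [-1.271, 1.111, -1.106]
wrist_force: [-0.8, 0.2, -3.5]
grip_width: 0.0116
```

```bash
python3 -c "
from h import *
goto([.539,-.214,.053],np.radians(7.9))
im=eyes.snapshot('scene')[:,:,::-1]
cv2.imwrite('pics/o.png',cv2.resize(im[245:305,180:260],(800,600),interpolation=cv2.INTER_CUBIC))
"
```

```text
axes x,y,z cols [[ 0.1355 -0.0024  0.9908]
 [-0.9908  0.0011  0.1355]
 [-0.0014 -1.     -0.0022]] delta mm [-0.5419  9.2407  1.9358] dr [ 0.0022 -0.002  -0.0014] q [-0.4235  0.2892  1.9798  0.0001  0.8753 -0.5594] F [-0.7524  0.2266 -3.4935] [ 0.5372 -0.2148  0.0622] 0.011575520503546148 7.1
```

View pics/o.png

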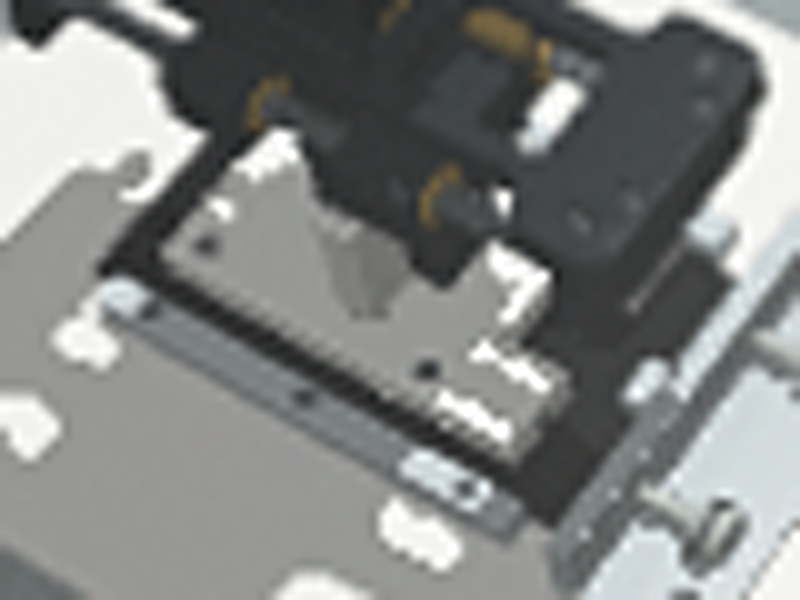

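```bash
python3 -c "
from h import *
c=lambda p:(np.array(p)-5)/10+[180,245]
hx=np.array([.9907,.1364]);hy=np.array([-.1364,.9907]);o=np.array([.54,-.2138])
def rep(t,P): 
    d=P[:,:2]-o; print(t,'s',d@hx*1000,'t',d@hy*1000)
rep('rail inner R',onz('scene',c([[145,280],[330,383],[522,492]]),.020))
rep('rail outer R',onz('scene',c([[98,300],[505,525]]),.020))
rep('plate R top edge',onz('scene',c([[165,250],[420,395],[512,448]]),.0215+.012))
rep('plate fork tip R inner',onz('scene',c([[570,372]]),.0215+.012))
rep('plate R bottom edge',onz('scene',c([[515,467]]),.0215))
rep('stop top',onz('scene',c([[795,255],[555,560]]),.034))
rep('key top',onz('scene',c([[625,385],[650,362]]),.022))
rep('L rail inner far',onz('scene',c([[690,225]]),.020))
"
```

```text
rail inner R s [-65.9192  -6.3411  53.2177] t [-41.1607 -40.7317 -40.9477]
rail outer R s [-72.6048  54.9046] t [-52.1466 -50.5293]
plate R top edge s [-59.6739  21.4652  49.6847] t [-36.7276 -37.165  -37.5425]
plate fork tip R inner s [49.6649] t [-12.7541]
plate R bottom edge s [48.3184] t [-36.743]
stop top s [79.3837 76.4504] t [ 43.885  -57.2592]
key top s [58.7907 60.4538] t [-3.8579  4.8198]
L rail inner far s [45.6358] t [44.5848]
```

In the scene camera's frame, the right rail's inner edge is at −41 mm and the plate's edge at −37 mm. That gives 4 mm of play each side, so the board is centred and straight. I'll lower it gently.

Request:
send_rows --fingers '[0, 0, 0, 0, 0]' --delta_pos '[[0, 2, 0], [0, 4, 0], [0, 6, 0], [0, 8, 0], [0, 8, 0]]' --dr '[[0, 0, 0], [0, 0, 0], [0, 0, 0], [0, 0, 0], [0, 0, 0]]'

```text
time: 7.65
tool_pos: [0.538, -0.2152, 0.0554]
eef_rot: [-1.271, 1.109, -1.108]
wrist_force: [-0.4, 0.4, -3.1]
grip_width: 0.012
```

Request:
send_rows --fingers '[0, 0, 0]' --delta_pos '[[0, 0, 0], [0, 0, 0], [0, 0, 0]]' --dr '[[0, 0, 0], [0, 0, 0], [0, 0, 0]]'

```text
time: 7.95
tool_pos: [0.5383, -0.2153, 0.0558]
eef_rot: [-1.27, 1.108, -1.109]
wrist_force: [-0.5, 0.8, -3.6]
grip_width: 0.0118
```

```bash
python3 -c "
from h import *
goto([.539,-.214,.0527],np.radians(7.9))
"
```

```text
axes x,y,z cols [[ 0.1356  0.0002  0.9908]
 [-0.9908 -0.0001  0.1356]
 [ 0.0001 -1.      0.0002]] delta mm [-1.2378  3.1283  0.8608] dr [-0.0002 -0.0019  0.0001] q [-0.4235  0.2986  1.982  -0.      0.8608 -0.5595] F [-0.5015  0.834  -3.6293] [ 0.5383 -0.2153  0.0558] 0.011830738100046801 7.95
```

Still hanging, at −3.6 N. I'll lower the last 3 mm.

Request:
send_rows --fingers '[0, 0, 0, 0]' --delta_pos '[[0, 1, 0], [0, 2, 0], [0, 2.5, 0], [0, 2.5, 0]]' --dr '[[0, 0, 0], [0, 0, 0], [0, 0, 0], [0, 0, 0]]'

```text
time: 8.35
tool_pos: [0.5381, -0.2152, 0.053]
eef_rot: [-1.271, 1.109, -1.108]
wrist_force: [-0.3, 0.9, -3.3]
grip_width: 0.0119
```

Request:
send_rows --fingers '[0, 0, 0]' --delta_pos '[[0, 0.5, 0], [0, 0.5, 0], [0, 0.5, 0]]' --dr '[[0, 0, 0], [0, 0, 0], [0, 0, 0]]'

```text
time: 8.65
tool_pos: [0.5382, -0.2153, 0.0527]
eef_rot: [-1.27, 1.108, -1.108]
wrist_force: [-0.6, 0.2, -2.9]
grip_width: 0.0116
```

Request:
send_rows --fingers '[0, 0, 0]' --delta_pos '[[0, 0.5, 0], [0, 0.5, 0], [0, 0.5, 0]]' --dr '[[0, 0, 0], [0, 0, 0], [0, 0, 0]]'

```text
time: 8.95
tool_pos: [0.5383, -0.2153, 0.0527]
eef_rot: [-1.27, 1.108, -1.109]
wrist_force: [-2.7, 1.0, 2.2]
grip_width: 0.0119
```

Request:
send_rows --fingers '[0, 0, 0]' --delta_pos '[[0, 0.5, 0], [0, 0.5, 0], [0, 0.5, 0]]' --dr '[[0, 0, 0], [0, 0, 0], [0, 0, 0]]'

```text
time: 9.25
tool_pos: [0.5383, -0.2153, 0.0527]
eef_rot: [-1.27, 1.108, -1.108]
wrist_force: [-2.8, 2.0, 6.1]
grip_width: 0.0117
```

```bash
python3 -c "
from h import *
goto([.539,-.214,.0527],np.radians(7.9))
im=eyes.snapshot('scene')[:,:,::-1]
cv2.imwrite('pics/p.png',cv2.resize(im[245:305,180:260],(800,600),interpolation=cv2.INTER_CUBIC))
"
```

```text
axes x,y,z cols [[ 0.1356  0.      0.9908]
 [-0.9908 -0.      0.1356]
 [ 0.     -1.      0.    ]] delta mm [-1.2195 -0.0244  0.8627] dr [-0.     -0.0019  0.    ] q [-0.4235  0.3031  1.9833 -0.      0.8552 -0.5595] F [-2.8436  2.0442  6.144 ] [ 0.5383 -0.2153  0.0527] 0.011732467032975171 9.25
```

View pics/p.png

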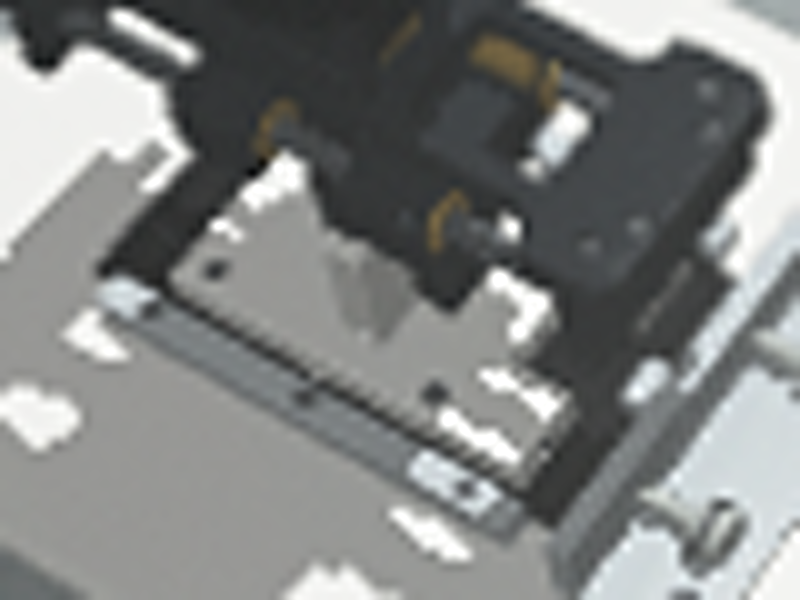

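The board is on the floor (TCP at 52.7 mm, as expected) and between the rails. I'll relax the downward load and slide it towards the stop.

Request:
send_rows --fingers '[0, 0, 0, 0, 0]' --delta_pos '[[0, -0.6, 0], [0, -0.6, 2], [0, -0.6, 5], [0, -0.6, 8], [0, -0.6, 10]]' --dr '[[0, 0, 0], [0, 0, 0], [0, 0, 0], [0, 0, 0], [0, 0, 0]]'

```text
time: 9.8
tool_pos: [0.5487, -0.2142, 0.0527]
eef_rot: [-1.271, 1.108, -1.109]
wrist_force: [-2.7, -0.8, 6.4]
grip_width: 0.0118
```

Request:
send_rows --fingers '[0, 0, 0, 0, 0]' --delta_pos '[[0, 0, 2], [0, 0, 4], [0, 0, 5], [0, 0, 5], [0, 0, 5]]' --dr '[[0, 0, 0], [0, 0, 0], [0, 0, 0], [0, 0, 0], [0, 0, 0]]'

```text
time: 10.3
tool_pos: [0.5537, -0.2134, 0.0527]
eef_rot: [-1.27, 1.108, -1.109]
wrist_force: [-3.2, -0.0, 4.3]
grip_width: 0.0117
```

```bash
python3 -c "
from h import *
goto([.5585,-.2113,.0527],np.radians(7.9))
im=eyes.snapshot('scene')[:,:,::-1]
cv2.imwrite('pics/q.png',cv2.resize(im[245:305,180:260],(800,600),interpolation=cv2.INTER_CUBIC))
"
```

```text
axes x,y,z cols [[ 0.1357  0.0008  0.9907]
 [-0.9907 -0.0004  0.1357]
 [ 0.0005 -1.      0.0008]] delta mm [-1.4796 -0.0168  5.0037] dr [-0.0007 -0.0017  0.0005] q [-0.4098  0.3246  1.9538 -0.0001  0.8623 -0.546 ] F [-3.2061 -0.0224  4.3471] [ 0.5537 -0.2134  0.0527] 0.011709059820310437 10.3
```

View pics/q.png

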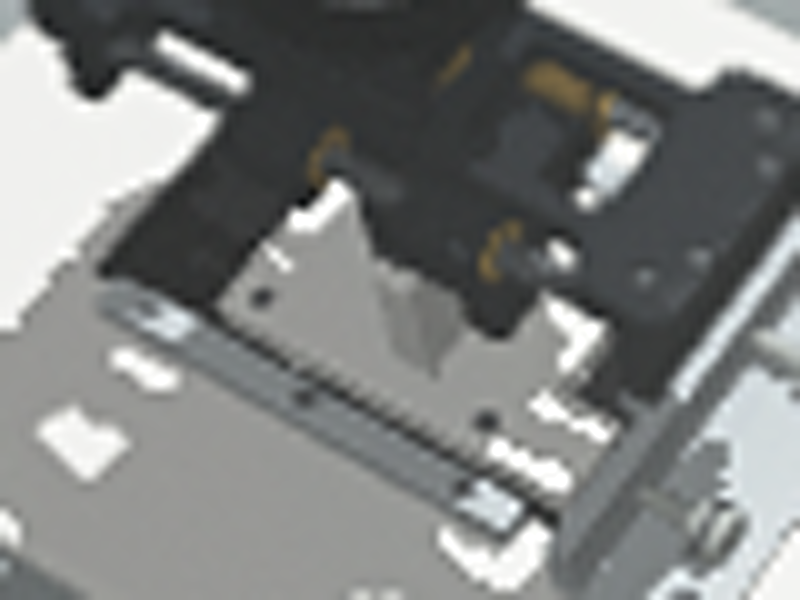

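The lugs are a few millimetres from the stop. I'll creep forward.

Request:
send_rows --fingers '[0, 0, 0, 0, 0]' --delta_pos '[[0, -0.4, 0.5], [0, -0.4, 1], [0, -0.4, 1.5], [0, -0.4, 2], [0, -0.4, 2]]' --dr '[[0, 0, 0], [0, 0, 0], [0, 0, 0], [0, 0, 0], [0, 0, 0]]'

```text
time: 10.85
tool_pos: [0.5552, -0.213, 0.0527]
eef_rot: [-1.27, 1.108, -1.109]
wrist_force: [-2.5, -0.7, 3.7]
grip_width: 0.0119
```

Request:
send_rows --fingers '[0, 0, 0, 0, 0]' --delta_pos '[[0, 0, 0.4], [0, 0, 0.8], [0, 0, 1.2], [0, 0, 1.2], [0, 0, 1.2]]' --dr '[[0, 0, 0], [0, 0, 0], [0, 0, 0], [0, 0, 0], [0, 0, 0]]'

```text
time: 11.35
tool_pos: [0.5563, -0.2128, 0.0527]
eef_rot: [-1.27, 1.108, -1.108]
wrist_force: [-1.8, -0.1, 4.0]
grip_width: 0.0116
```

Request:
send_rows --fingers '[0, 0, 0, 0, 0]' --delta_pos '[[0, 0, 0.3], [0, 0, 0.6], [0, 0, 0.9], [0, 0, 0.9], [0, 0, 0.9]]' --dr '[[0, 0, 0], [0, 0, 0], [0, 0, 0], [0, 0, 0], [0, 0, 0]]'

```text
time: 11.85
tool_pos: [0.5572, -0.2127, 0.0527]
eef_rot: [-1.27, 1.108, -1.108]
wrist_force: [-2.4, -0.2, 3.0]
grip_width: 0.0119
```

Request:
send_rows --fingers '[0, 0, 0, 0, 0]' --delta_pos '[[0, 0, 0.3], [0, 0, 0.6], [0, 0, 0.9], [0, 0, 0.9], [0, 0, 0.9]]' --dr '[[0, 0, 0], [0, 0, 0], [0, 0, 0], [0, 0, 0], [0, 0, 0]]'

```text
time: 12.35
tool_pos: [0.5581, -0.2126, 0.0527]
eef_rot: [-1.27, 1.108, -1.109]
wrist_force: [-2.8, -0.1, 2.6]
grip_width: 0.0121
```

Request:
send_rows --fingers '[0, 0, 0, 0, 0]' --delta_pos '[[0, 0, 0.3], [0, 0, 0.6], [0, 0, 0.9], [0, 0, 0.9], [0, 0, 0.9]]' --dr '[[0, 0, 0], [0, 0, 0], [0, 0, 0], [0, 0, 0], [0, 0, 0]]'

```text
time: 12.85
tool_pos: [0.5586, -0.2125, 0.0527]
eef_rot: [-1.271, 1.109, -1.108]
wrist_force: [-5.7, -1.0, 5.3]
grip_width: 0.0119
```

Contact: the advance slowed and the force rose to −5.7 N. I'll increase it in small steps.

Request:
send_rows --fingers '[0, 0, 0, 0, 0]' --delta_pos '[[0, 0, 0.2], [0, 0, 0.4], [0, 0, 0.4], [0, 0, 0.4], [0, 0, 0.4]]' --dr '[[0, 0, 0], [0, 0, 0], [0, 0, 0], [0, 0, 0], [0, 0, 0]]'

```text
time: 13.35
tool_pos: [0.5586, -0.2125, 0.0527]
eef_rot: [-1.272, 1.109, -1.108]
wrist_force: [-5.3, -2.2, 5.7]
grip_width: 0.012
```

```bash
python3 -c "
from h import *
goto([.5585,-.2113,.0527],np.radians(7.9))
im=eyes.snapshot('scene')[:,:,::-1]
cv2.imwrite('pics/r.png',cv2.resize(im[245:305,180:260],(800,600),interpolation=cv2.INTER_CUBIC))
print(readout.observe()['ft_torque'])
"
```

```text
axes x,y,z cols [[ 0.1357 -0.0015  0.9907]
 [-0.9907  0.      0.1357]
 [-0.0002 -1.     -0.0015]] delta mm [-1.2202 -0.0151  0.0841] dr [ 0.0015 -0.0017 -0.0002] q [-0.4049  0.3325  1.9429 -0.0008  0.8676 -0.5406] F [-5.3386 -2.247   5.6763] [ 0.5586 -0.2125  0.0527] 0.011998633160367644 13.35
[-0.3046  0.9369  0.0163]
```

View pics/r.png

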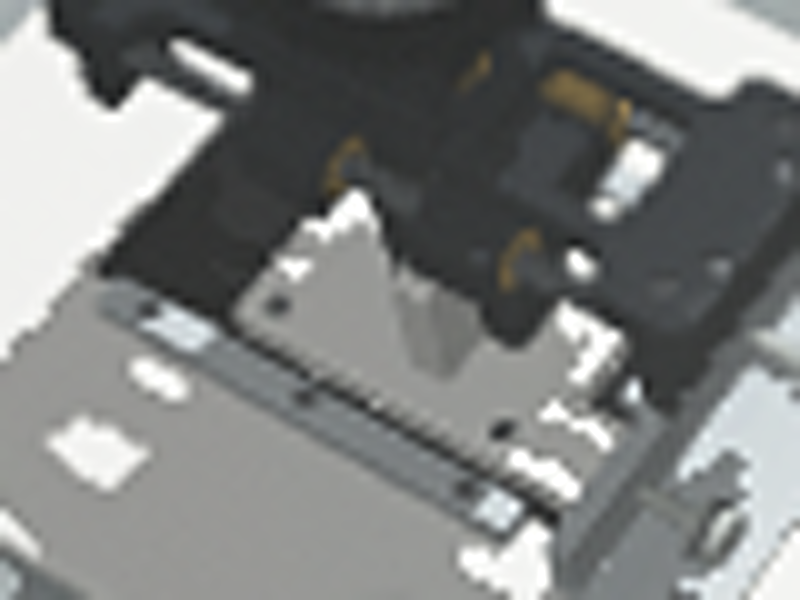

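Request:
send_rows --fingers '[0, 0, 0, 0, 0]' --delta_pos '[[0, 0, 0.2], [0, 0, 0.4], [0, 0, 0.4], [0, 0, 0.4], [0, 0, 0.4]]' --dr '[[0, 0, 0], [0, 0, 0], [0, 0, 0], [0, 0, 0], [0, 0, 0]]'

```text
time: 13.9
tool_pos: [0.5586, -0.2125, 0.0527]
eef_rot: [-1.272, 1.11, -1.107]
wrist_force: [-7.5, -1.8, 6.0]
grip_width: 0.0119
```

Request:
send_rows --fingers '[0, 0, 0, 0, 0]' --delta_pos '[[0, 0, 0.1], [0, 0, 0.2], [0, 0, 0.2], [0, 0, 0.2], [0, 0, 0.2]]' --dr '[[0, 0, 0], [0, 0, 0], [0, 0, 0], [0, 0, 0], [0, 0, 0]]'

```text
time: 14.4
tool_pos: [0.5586, -0.2125, 0.0527]
eef_rot: [-1.272, 1.11, -1.107]
wrist_force: [-7.3, -2.0, 6.4]
grip_width: 0.012
```

Request:
send_rows --fingers '[0, 0, 0, 0, 0]' --delta_pos '[[0, 0, 0.2], [0, 0, 0.4], [0, 0, 0.7], [0, 0, 0.7], [0, 0, 0.7]]' --dr '[[0, 0, 0], [0, 0, 0], [0, 0, 0], [0, 0, 0], [0, 0, 0]]'

```text
time: 14.9
tool_pos: [0.5587, -0.2125, 0.0527]
eef_rot: [-1.273, 1.111, -1.106]
wrist_force: [-9.7, -3.2, 8.9]
grip_width: 0.0113
```

Request:
send_rows --fingers '[0, 0, 0, 0, 0]' --delta_pos '[[0, 0, 0], [0, 0, 0], [0, 0, 0], [0, 0, 0], [0, 0, 0]]' --dr '[[0, 0, 0], [0, 0, 0], [0, 0, 0], [0, 0, 0], [0, 0, 0]]'

```text
time: 15.4
tool_pos: [0.5587, -0.2125, 0.0527]
eef_rot: [-1.273, 1.111, -1.106]
wrist_force: [-10.4, -3.2, 8.4]
grip_width: 0.0115
```

```bash
python3 -c "
from h import *
F=[]
for i in range(4):
    s=readout.observe();F.append(s['wrist_force'])
    im=eyes.snapshot('scene' if i%2 else 'top')[:,:,::-1]
    if i>1: cv2.imwrite('pics/t%d.png'%i,im)
F=np.array(F);print(F,F@[.9907,.1364,0],F@[-.1364,.9907,0])
im=cv2.imread('pics/t3.png')
cv2.imwrite('pics/t.png',cv2.resize(im[250:295,200:260],(800,600),interpolation=cv2.INTER_CUBIC))
P=onz('scene',np.array([[0,0]]),.02)
goto([.5585,-.2113,.0527],np.radians(7.9))
"
```

```text
[[-10.4044  -3.235    8.3601]
 [ -9.6372  -1.6315   7.9818]
 [ -9.3077  -2.3496   8.2921]
 [-10.1326  -2.9185   8.8749]] [-10.7488  -9.7701  -9.5416 -10.4364] [-1.7857 -0.3019 -1.0582 -1.5093]
axes x,y,z cols [[ 0.136  -0.004   0.9907]
 [-0.9907 -0.      0.136 ]
 [-0.0005 -1.     -0.0039]] delta mm [-1.2627 -0.0236 -0.0296] dr [ 0.0039 -0.0014 -0.0005] q [-0.4044  0.3338  1.9411 -0.002   0.8704 -0.5395] F [-10.0007  -2.3676   9.2975] [ 0.5587 -0.2125  0.0527] 0.011752832600987853 15.6
```

View pics/t.png

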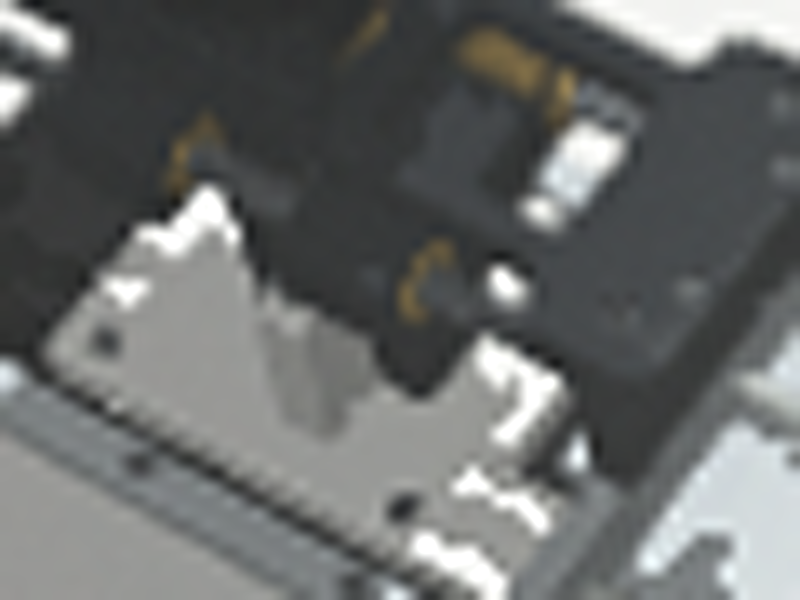

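View pics/t2.png

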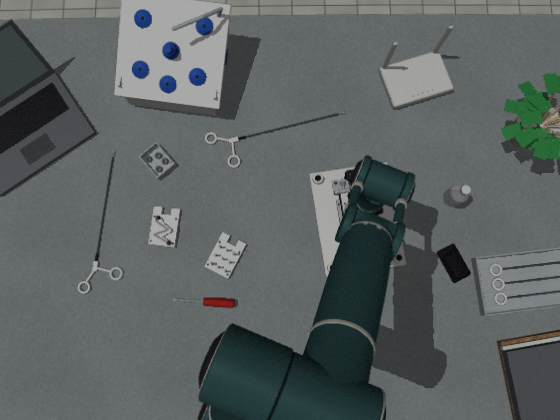

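The push holds steady at about 10 N and nothing is moving. The lug ends meet the stop at about (590,500) in the zoomed view, and the top view shows the other boards and objects where they started. Handing in.

```bash
python3 -c "
from station import ctrl, readout
print(readout.observe()['qd'].round(4)); print(ctrl.finish_job())"
```

```text
[0.0027 0.0013 0.0005 0.0009 0.0002 0.0006]
the job is handed in; nothing more can be done
None
```

I laid the eyelet board flat in the bay, fork towards the end stop, and slid it home. I handed the job in at about 15.6 s, with the gripper still pressing the board against the stop.

- **Push:** the wrist reads 9.5 to 10.7 N towards the stop, steady. The gripper also presses down with about 8 to 9 N. Depending on floor friction, I estimate the stop itself takes about 7.5 to 12.5 N. I did not measure that contact force directly.
- **Seating:** the board stopped with its centre within about 1 mm of where the camera measurements put the home position. Its height matches the bay floor to within about 1 mm, and the gripper is within about 0.002 rad of the bay's direction and tilted about 0.004 rad.
- **Fit between the rails:** before the board touched down I measured about 4 mm of gap to the right rail. The left side was hidden by the arm. The gripper's position reading sits about 1.3 mm right of the top camera's centre line, and the scene camera differed from the top camera by 2 to 4 mm. Both are inside the 7 mm tolerance.
- **Not seen directly:** the arm hid the left lug, so I inferred its contact from the alignment and the force. The right lug looked flush.
- **Rest of the bench:** in the last top view the other boards and objects are where they started.

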